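Fit a slotted crank onto the flatted spindle of an assembly jig

ROBOT

A 6-joint arm with a two-finger parallel gripper is mounted at the origin on a cart in front of the work surface, level with it; the furniture and walls round the work are solid. World frame = base frame: x ahead of the robot, y to its left, z up, the work surface at z = 0. Lengths are in mm, angles in rad, forces in N, time in s.
With the tool pointing down it reaches from about 350 to 975 mm from the base axis. Payload 7.1 kg.
Tool frame: the origin (TCP) lies on the mounting face of the last link; the fingertips stand 182 mm ahead of it and the grasp point (between the pads) lies 163 mm ahead of it (ctrl.tcp_to_tips is the distance from the TCP to the fingertips, in mm); z points along the fingers, y is the direction in which the jaws open and shut (so a half turn about z gives the same grasp; the last joint's range is limited). The gripper opens to 88 mm and grips with 3 to 60 N. Pads are 20 mm wide; open, the fingers measure 115 mm over their backs; the gripper's body (75 mm by 178 mm) begins 61 mm behind the grasp point.
Start: joints at [1.14, 0.423, 1.63, -0, 1.089, -0.019], TCP at [250.13, 572.749, 404.675] pointing down, gripper open.
Joint ranges: [-3, 3], [-0.9, 2.11], [0.09, 2.58], [-1.31, 4.45], [0.11, 2.69], [-2.54, 2.54]. Speed limits (rad/s): [2.39, 2.39, 3.01, 3.14, 3.14, 3.14].

INTERFACE

Orientations are given as a rotation vector (axis times angle).
In Python, from workcell import ctrl gives the robot as it stands. The module is installed in compiled form; this text tells all that it offers.
- The arm moves only by the tool send_rows, never from a script. Its argument "commands" is a list of rows, each an object with "translation": the shift along the world's x, y, z normalised to -1 to 1, where 1 is 0.1 m, a list of three; "twist": the turn, a rotation vector about the world's x, y, z normalised to -1 to 1, where 1 is 0.5 rad, a list of three. A call has exactly 10 rows; each row is the pose to reach, as a shift and turn from the pose commanded when the call began; what a row does not reach only later rows make up. A row lasts 1/10 s, in which the tool goes at most 50 mm and 8.59 degrees, less where a joint would pass 70% of its speed; a pose out of reach is approached as far as the arm can. A call with a number of a shift or a turn outside -1 to 1 is refused whole. A call with a gripper value outside its range is refused whole. "grip" is the closure, from -1 (fully open) to 1 (shut), set as the call begins (left out, the last holds). The fingers move at their own pace and stop on an object; the grip force is fixed at half the most. Time passes only in rows, so rows that repeat a pose let the fingers close, or fill a call up. It gives the time, the measured TCP pose, the force and the opening at its end, in the units of the state.
- ctrl.get_obs(): the state, without advancing time (a new reading comes with each control period).
- ctrl.get_image(name): name is "scene" or "top"; returns a dict with "img" (400x640x3 uint8, red, green, blue), "intrinsics" (3x3 intrinsics, pixels), "cam_to_world" (4x4, takes a point from camera to world coordinates). Camera axes: x right, y down, z forward; pixel columns grow to the right and rows downward; lengths in mm; the calibration is good to about 2 mm. A picture is of the moment at which its call begins. There is no depth.
- ctrl.close_job(): hands the job in, once; it reports no verdict.
The state is a dict: "t": time; "qpos": joint angles; "qvel": joint speeds; "joint_torque": joint torques, N m; "ee_pos": TCP position; "orientation": TCP orientation; "ft_force": force on the tool from outside, world axes, zero at the start; "moment": the same for the moment, N m; "width": finger opening in mm.
Only numpy, scipy, OpenCV 4.12 (cv2) and the standard library are available. Lean on these libraries where they do the work, as an engineer would, in place of code of your own. Each camera call takes 0.05 s, during which the arm holds its last target. There are 200 camera calls.

TASK

First move the white glue bottle that stands beside the jig well clear of the sweep of the jig's crossbar and leave it standing. Then push the loose crank along its guides, fully home against the end stop under the spindle, turn the spindle by its crossbar until the flat blade below matches the slot in the crank, and press the spindle all the way down through the crank. Leave the medallions and the jar undisturbed.

Things in the scene. Friction and masses are not known exactly. Their poses are not given: they have to be found in the camera images.
- jig: Grey jig on a fixed plywood board 12 mm thick. Origin on the vertical spindle axis at table height; x along the guides from their mouth to the end stop (roughly away from the robot), y left, z up. Board x -195 to 75, y -130 to 100 mm. Metal base 6 mm on the board. Guide rails, tops 31 mm above the table, x -130 to 25, inner faces y = +-25.7 mm; end stop face at x = 25.5 mm.
- jig_axis (a point): Point on the spindle axis 28 mm above the table, at the crank's upper face; axes as the jig's. The crank is home when its slot's centre is here. The jig's head above fills heights 46 to 68 mm, within 20 mm of the axis in y, x from -20 to 68 mm; it stands on a column at x = 41 to 68 mm.
- spindle (a joint): Spindle angle, rad. 0: crossbar and blade lie across the guides (jig's y), matching the slot of a crank in the guides; positive is counter-clockwise from above. Starts at 1.0 to 1.4, range -0.4 to 1.5; stays where left (friction 0.06 N m, 1.5 N at 40 mm). The blade enters the slot when within about 0.07 rad.
- quill (a joint): How far the spindle is pressed down, m: 0 raised (start), 0.018 fully down at its stop. Slides straight down against about 4 N of friction and stays where left; free to turn and slide independently. Off angle it stops at about 0.005 on the crank's upper face.
- spindle_top (a point): Centre of the flat top of the spindle's dark round cap (26 mm across), the place to press: 105 mm above the table when raised, 87 mm fully down. Below the head the spindle ends in a steel blade 10 mm thick, 24 mm wide along the crossbar, its tapered tip 33 mm above the table when raised.
- bar_end (a point): Centre of the 16 mm ball at one end of the steel crossbar, 58 mm from the axis, 92 mm above the table when raised. The bar is a 12 mm round rod, alike on both sides of the axis; it sweeps 66 mm round it. y points outwards along the bar (the jig's +y at angle 0); at positive angles this end leans to the mouth of the guides.
- crank: Loose dark steel crank, 0.25 kg, lying in the guides on the base plate, 45 to 70 mm short of home. Origin at its slot's centre, underside; x points to the end stop. Square hub 50 x 50 x 10 mm with a through slot 11.6 mm (x) by 25.6 mm (y); arm 26 mm wide towards -x with an upright black grip at its end.
- crank_slot (a point): Centre of the crank's slot at its upper face (28 mm above the table). Axes as the crank's: y is the long direction of the slot.
- crank_grip (a point): Point on the axis of the crank's upright black grip: a round knob 20 mm across, from 28 to 63 mm above the table, 90 mm from the slot's centre in the crank's -x; this point is 48 mm above the table. The arm's rounded end is 13.5 mm beyond the axis.
- bottle: White glue bottle with red nozzle cap, upright, 45 mm across up to about 90 mm, 131 mm tall, 0.15 kg. Origin under its centre. It starts on the board left of the jig, in the bar's way between bar_end and where that must go. The table is bare and flat where x is below 0.53 m; farther off lies packing film up to 4 mm thick.
- medallion_a: Bronze medallion, 55 mm across, 10 mm thick, flat on the board right of the jig; bystander. Origin under its centre.
- medallion_b: Bronze medallion, 48 mm across, 10 mm thick, flat on the board right of the jig; bystander. Origin under its centre.
- jar: Open white jar, 52 mm across, 58 mm tall, right of the work; bystander. Origin under its centre.

How it is judged:
By the outcome, as a careful person would: the job done as asked, in the order asked, and still so for the second after the job is handed in, with the robot touching nothing.
It also fails if it takes over 64 s, if anything falls off the work surface, if the arm or the gripper's body presses on something with over 40 N, if the wrist force passes 120 N, or if a joint passes its speed limit or range.

## Working session

There is one attempt and no reset: what is moved stays moved. The work goes in short steps, Python scripts to look and compute and a tool call to move; the robot and the scene stay as the last step left them, time stands still between calls to the robot, and variables do not carry over. Pictures are saved under pics/ and viewed, about 8 in all and at most 12, crops included, and the job is handed in when it is done.

Besides the shell and the picture viewer there is one more tool, called as a command line: name --argument value ..., lists and objects as JSON in quotes. send_rows: Moves the arm, as the interface text tells. Its arguments: {"type":"object","properties":{"commands":{"type":"array","items":{"type":"object","properties":{"translation":{"type":"array","items":{"type":"number"}},"twist":{"type":"array","items":{"type":"number"}}}}},"grip":{"type":"number"}},"required":["commands"]}

```bash
mkdir -p pics; cat > h.py <<'E'
import numpy as np,cv2
from workcell import ctrl
def shot(n,f):
    d=ctrl.get_image(n); cv2.imwrite(f'pics/{f}.png',d['img'][:,:,::-1]); np.savez(f'pics/{f}.npz',K=d['intrinsics'],T=d['cam_to_world'],img=d['img']); return d
def load(f): return np.load(f'pics/{f}.npz')
def ray(d,u,v,z):
    K,T=d['K'],d['T']; r=T[:3,:3]@np.linalg.inv(K)@[u,v,1]; o=T[:3,3]; return o+r*(z-o[2])/r[2]
def proj(d,p):
    K,T=d['K'],d['T']; c=K@(T[:3,:3].T@(np.array(p,float)-T[:3,3])); return c[:2]/c[2]
E
python3 - <<'E'
from h import *
for n in('top','scene'):
    d=shot(n,n+'0'); print(n,d['intrinsics'].round(1).tolist(),d['cam_to_world'].round(3).tolist())
o=ctrl.get_obs(); print(o)
E
```

```text
top [[428.8, 0.0, 321.7], [0.0, 428.8, 200.6], [0.0, 0.0, 1.0]] [[-0.039, -0.974, 0.222, 364.391], [-0.999, 0.038, -0.009, -50.965], [0.0, -0.222, -0.975, 1031.164], [0.0, 0.0, 0.0, 1.0]]
scene [[471.0, 0.0, 316.8], [0.0, 471.0, 204.5], [0.0, 0.0, 1.0]] [[0.633, -0.364, 0.683, -172.223], [-0.774, -0.316, 0.549, -659.342], [0.016, -0.876, -0.482, 617.38], [0.0, 0.0, 0.0, 1.0]]
{'t': 0.1, 'qpos': array([ 1.14001797e+00,  4.23759303e-01,  1.63060662e+00,  3.06201554e-05,
        1.08860105e+00, -1.90165932e-02]), 'qvel': array([ 0.00011274,  0.00045873, -0.00385448,  0.00107697,  0.00204656,
        0.00013146]), 'joint_torque': array([ 4.04640823e-04, -5.45623863e+01, -2.74324912e+01,  6.44612010e-02,
        1.88595999e-02, -1.65442128e-05]), 'ee_pos': array([250.01776839, 572.53915298, 403.98518741]), 'orientation': array([-6.42187937e-01, -3.07491512e+00,  2.09469196e-03]), 'ft_force': array([-0.45959277,  0.01815867,  0.61133338]), 'moment': array([-0.01802554,  0.02896122, -0.00319939]), 'width': 87.9891910855709}
```

View pics/top0.png

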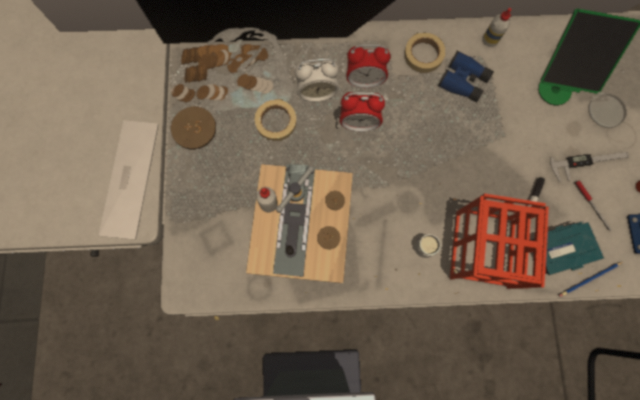

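View pics/scene0.png

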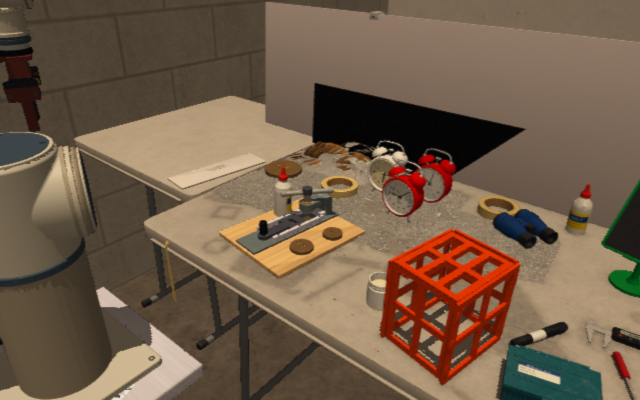

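The top view shows the board at about (247-353, 165-283), with the bottle cap at (266,193), the grip at (291,248), and the jar at (429,245). The scene view shows the same layout. I'll zoom in on both.

```bash
python3 - <<'E'
from h import *
a=load('top0')['img'][155:290,240:360]; b=load('scene0')['img'][160:275,215:370]
A=cv2.resize(a,None,fx=4.4,fy=4.4,interpolation=cv2.INTER_CUBIC)
cv2.imwrite('pics/c0.png',A[:,:,::-1])
B=cv2.resize(b,None,fx=5,fy=5,interpolation=cv2.INTER_CUBIC)
cv2.imwrite('pics/c1.png',B[:,:,::-1])
d=load('top0')
im=d['img']; hsv=cv2.cvtColor(im,cv2.COLOR_RGB2HSV)
roi=np.zeros(im.shape[:2],bool); roi[155:290,240:360]=1
m=(roi&(hsv[...,1]>70)&(hsv[...,0]>8)&(hsv[...,0]<25)&(hsv[...,2]>110)).astype(np.uint8)
n,l,s,c=cv2.connectedComponentsWithStats(m); print(s)
pts=np.argwhere(m)[:,::-1].astype(np.float32)
r=cv2.minAreaRect(pts); bx=cv2.boxPoints(r); print(r,bx)
w=np.array([ray(d,*p,12)[:2] for p in bx]); print(w.round(1), [np.linalg.norm(w[i]-w[i-1]).round(1) for i in range(4)])
red=(roi&((hsv[...,0]<6)|(hsv[...,0]>172))&(hsv[...,1]>150)).astype(np.uint8)
print('red',np.argwhere(red).mean(0)[::-1],red.sum())
E
```

```text
[[     0      0    640    400 248776]
 [   256    163     30     43    803]
 [   245    169    109    115   6324]
 [   293    190      9      8     27]
 [   263    196      7      3      7]
 [   290    198     14      6     48]
 [   335    199      2      5      9]
 [   352    217      3      3      6]]
((302.0307922363281, 223.2538604736328), (102.08058166503906, 114.36002349853516), 7.125016689300537) [[244.29233 273.66153]
 [258.47696 160.18463]
 [359.76926 172.84619]
 [345.58463 286.3231 ]]
[[ 427.3  128.2]
 [ 705.2   93.1]
 [ 662.5 -157.1]
 [ 388.8 -107.8]] [np.float64(239.1), np.float64(280.1), np.float64(253.8), np.float64(278.1)]
red [264.40322581 192.59677419] 62
```

View pics/c0.png

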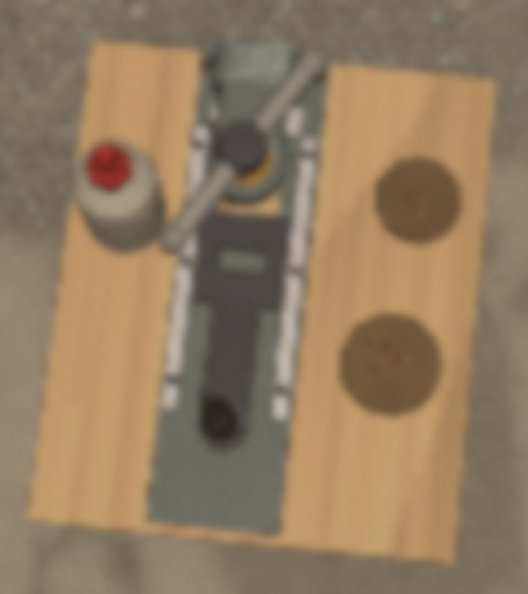

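View pics/c1.png

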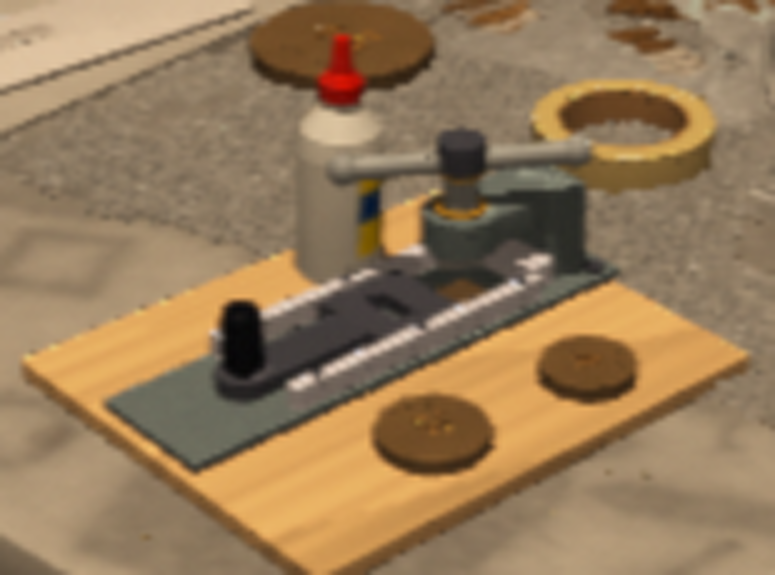

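The crops show the cap at c0 (240,143), the bar balls at (172,242) and (316,62), the grip top at (219,419), the slot at (242,261) and the nozzle at (110,160). In c1 the cap is at (461,138), the balls at (342,170) and (583,152), the grip top at (241,306) and the nozzle tip at (342,38).

```bash
python3 - <<'E'
from h import *
t=load('top0'); s=load('scene0')
ct=lambda x,y:(239.5+(x+.5)/4.4,154.5+(y+.5)/4.4)
cs=lambda x,y:(214.5+(x+.5)/5,159.5+(y+.5)/5)
def tri(a,b):
    A=[];B=[]
    for d,(u,v) in((t,a),(s,b)):
        o=d['T'][:3,3]; r=d['T'][:3,:3]@np.linalg.inv(d['K'])@[u,v,1]; r/=np.linalg.norm(r); P=np.eye(3)-np.outer(r,r); A.append(P);B.append(P@o)
    return np.linalg.lstsq(np.vstack(A),np.hstack(B),rcond=None)[0]
cor=[ray(t,*ct(*p),12)[:2] for p in((93,42),(497,77),(453,562),(28,520))]
print('corners',np.round(cor,1),[np.linalg.norm(cor[i]-cor[i-1]).round(1) for i in range(4)])
TL,TR,BR,BL=cor
ex=(TL-BL)+(TR-BR); ex/=np.linalg.norm(ex); ey=np.array([-ex[1],ex[0]])
cen=sum(cor)/4; org=cen+60*ex+15*ey
print('yaw',np.arctan2(ex[1],ex[0]),'origin from board',org)
sc=[ray(s,*cs(*p),12)[:2] for p in((748,357),(22,362))]; print('scene TR,BL',np.round(sc,1))
for n,a,b,z in(('cap',(240,141),(461,138),105),('b1',(172,242),(342,170),92),('b2',(316,62),(583,152),92),('grip',(219,419),(241,306),63),('slot',(242,261),(395,303),28),('nozzle',(110,158),(342,38),131)):
    pt=ray(t,*ct(*a),z); ps=ray(s,*cs(*b),z); 
    f=lambda p:np.round([(p[:2]-org)@ex,(p[:2]-org)@ey],1)
    print(n,'tri',tri(ct(*a),cs(*b)).round(1),'top',pt[:2].round(1),'scene',ps[:2].round(1),'jig',f(pt),f(ps))
for n,p,z in(('medA',(390,364),22),('medB',(418,200),22)): print(n,ray(t,*ct(*p),z).round(1))
print('jar',ray(t,429,245,58).round(1))
E
```

```text
corners [[ 694.6   87.5]
 [ 665.1 -139.4]
 [ 398.2 -101.2]
 [ 429.2  124.3]] [np.float64(268.0), np.float64(228.8), np.float64(269.6), np.float64(227.6)]
yaw -0.1399075235262531 origin from board [608.28219368  -0.72681175]
scene TR,BL [[ 658.4 -141.6]
 [ 426.7  120.3]]
cap tri [609.9   0.8 102.2] top [609.    0.8] scene [605.7  -2.9] jig [0.5 1.6] [-2.2 -2.5]
b1 tri [561.9  36.6  91.1] top [560.8  37.4] scene [561.6  34.8] jig [-52.3  31.1] [-51.2  28.7]
b2 tri [654.2 -39.5  90.9] top [653.3 -39. ] scene [653.2 -41.2] jig [ 49.9 -31.6] [ 50.1 -33.8]
grip tri [473.6  17.4  62.1] top [473.3  17.6] scene [472.9  16.2] jig [-136.2   -0.7] [-136.4   -2.2]
slot tri [563.2   4.7  28.2] top [562.2   5.7] scene [564.7   4. ] jig [-46.5  -0.1] [-43.8  -1.3]
nozzle tri [592.8  62.1 142.9] top [596.   63.4] scene [611.8  80.4] jig [-21.1  61.8] [-7.9 80.8]
medA [503.8 -72.1  22. ]
medB [593.7 -91.3  22. ]
jar [ 472.3 -299.5   58. ]
```

The points agree with the given heights. The nozzle comes out at z=143, which fits a 131 mm bottle standing on the 12 mm board.

- **Jig:** origin ≈ (607.5, -1), yaw ≈ -0.14.
- **Spindle:** angle ≈ 1.03.
- **Bottle:** at (593, 62).

Next I move above the bottle with the jaws along jig x.

send_rows --commands '[{"translation": [0.057, -0.085, -0.009], "twist": [0, 0, -0.043]}, {"translation": [0.114, -0.17, -0.018], "twist": [0, 0, -0.087]}, {"translation": [0.171, -0.255, -0.027], "twist": [0, 0, -0.13]}, {"translation": [0.228, -0.34, -0.036], "twist": [0, 0, -0.173]}, {"translation": [0.285, -0.425, -0.045], "twist": [0, 0, -0.217]}, {"translation": [0.342, -0.51, -0.054], "twist": [0, 0, -0.26]}, {"translation": [0.399, -0.595, -0.063], "twist": [0, 0, -0.303]}, {"translation": [0.456, -0.68, -0.072], "twist": [0, 0, -0.346]}, {"translation": [0.513, -0.765, -0.081], "twist": [0, 0, -0.39]}, {"translation": [0.57, -0.85, -0.09], "twist": [0, 0, -0.433]}]' --grip -1

```text
t: 1.1
ee_pos: [307.6, 487.1, 395.6]
orientation: [0.973, 2.987, 0.0]
ft_force: [0.4, 0.2, -0.5]
width: 87.9
```

send_rows --commands '[{"translation": [0.057, -0.085, -0.009], "twist": [0, 0, -0.043]}, {"translation": [0.114, -0.17, -0.018], "twist": [0, 0, -0.087]}, {"translation": [0.171, -0.255, -0.027], "twist": [0, 0, -0.13]}, {"translation": [0.228, -0.34, -0.036], "twist": [0, 0, -0.173]}, {"translation": [0.285, -0.425, -0.045], "twist": [0, 0, -0.217]}, {"translation": [0.342, -0.51, -0.054], "twist": [0, 0, -0.26]}, {"translation": [0.399, -0.595, -0.063], "twist": [0, 0, -0.303]}, {"translation": [0.456, -0.68, -0.072], "twist": [0, 0, -0.346]}, {"translation": [0.513, -0.765, -0.081], "twist": [0, 0, -0.39]}, {"translation": [0.57, -0.85, -0.09], "twist": [0, 0, -0.433]}]'

```text
t: 2.1
ee_pos: [364.6, 402.0, 386.6]
orientation: [1.291, 2.864, 0.0]
ft_force: [0.9, -0.3, 0.8]
width: 87.7
```

send_rows --commands '[{"translation": [0.057, -0.085, -0.009], "twist": [0, 0, -0.043]}, {"translation": [0.114, -0.17, -0.018], "twist": [0, 0, -0.087]}, {"translation": [0.171, -0.255, -0.027], "twist": [0, 0, -0.13]}, {"translation": [0.228, -0.34, -0.036], "twist": [0, 0, -0.173]}, {"translation": [0.285, -0.425, -0.045], "twist": [0, 0, -0.217]}, {"translation": [0.342, -0.51, -0.054], "twist": [0, 0, -0.26]}, {"translation": [0.399, -0.595, -0.063], "twist": [0, 0, -0.303]}, {"translation": [0.456, -0.68, -0.072], "twist": [0, 0, -0.346]}, {"translation": [0.513, -0.765, -0.081], "twist": [0, 0, -0.39]}, {"translation": [0.57, -0.85, -0.09], "twist": [0, 0, -0.433]}]'

```text
t: 3.1
ee_pos: [421.6, 317.0, 377.6]
orientation: [1.592, 2.708, -0.0]
ft_force: [-0.2, 0.2, -0.6]
width: 88.1
```

send_rows --commands '[{"translation": [0.057, -0.085, -0.009], "twist": [0, 0, -0.043]}, {"translation": [0.114, -0.17, -0.018], "twist": [0, 0, -0.087]}, {"translation": [0.171, -0.255, -0.027], "twist": [0, 0, -0.13]}, {"translation": [0.228, -0.34, -0.036], "twist": [0, 0, -0.173]}, {"translation": [0.285, -0.425, -0.045], "twist": [0, 0, -0.217]}, {"translation": [0.342, -0.51, -0.054], "twist": [0, 0, -0.26]}, {"translation": [0.399, -0.595, -0.063], "twist": [0, 0, -0.303]}, {"translation": [0.456, -0.68, -0.072], "twist": [0, 0, -0.346]}, {"translation": [0.513, -0.765, -0.081], "twist": [0, 0, -0.39]}, {"translation": [0.57, -0.85, -0.09], "twist": [0, 0, -0.433]}]'

```text
t: 4.1
ee_pos: [478.6, 232.0, 368.6]
orientation: [-1.876, -2.52, 0.0]
ft_force: [0.2, -0.1, -0.3]
width: 87.9
```

send_rows --commands '[{"translation": [0.057, -0.085, -0.009], "twist": [0, 0, -0.043]}, {"translation": [0.114, -0.17, -0.018], "twist": [0, 0, -0.087]}, {"translation": [0.171, -0.255, -0.027], "twist": [0, 0, -0.13]}, {"translation": [0.228, -0.34, -0.036], "twist": [0, 0, -0.173]}, {"translation": [0.285, -0.425, -0.045], "twist": [0, 0, -0.217]}, {"translation": [0.342, -0.51, -0.054], "twist": [0, 0, -0.26]}, {"translation": [0.399, -0.595, -0.063], "twist": [0, 0, -0.303]}, {"translation": [0.456, -0.68, -0.072], "twist": [0, 0, -0.346]}, {"translation": [0.513, -0.765, -0.081], "twist": [0, 0, -0.39]}, {"translation": [0.57, -0.85, -0.09], "twist": [0, 0, -0.433]}]'

```text
t: 5.1
ee_pos: [535.6, 147.0, 359.6]
orientation: [-2.137, -2.303, -0.0]
ft_force: [0.0, 0.6, 0.3]
width: 88.2
```

send_rows --commands '[{"translation": [0.057, -0.085, -0.009], "twist": [0, 0, -0.043]}, {"translation": [0.114, -0.17, -0.018], "twist": [0, 0, -0.087]}, {"translation": [0.171, -0.255, -0.027], "twist": [0, 0, -0.13]}, {"translation": [0.228, -0.34, -0.036], "twist": [0, 0, -0.173]}, {"translation": [0.285, -0.425, -0.045], "twist": [0, 0, -0.217]}, {"translation": [0.342, -0.51, -0.054], "twist": [0, 0, -0.26]}, {"translation": [0.399, -0.595, -0.063], "twist": [0, 0, -0.303]}, {"translation": [0.456, -0.68, -0.072], "twist": [0, 0, -0.346]}, {"translation": [0.513, -0.765, -0.081], "twist": [0, 0, -0.39]}, {"translation": [0.57, -0.85, -0.09], "twist": [0, 0, -0.433]}]'

```text
t: 6.1
ee_pos: [592.6, 62.0, 350.6]
orientation: [-2.373, -2.058, 0.0]
ft_force: [0.4, -0.3, -0.6]
width: 87.8
```

send_rows --commands '[{"translation": [0, 0, -0.1]}, {"translation": [0, 0, -0.2]}, {"translation": [0, 0, -0.3]}, {"translation": [0, 0, -0.4]}, {"translation": [0, 0, -0.5]}, {"translation": [0, 0, -0.6]}, {"translation": [0, 0, -0.7]}, {"translation": [0, 0, -0.8]}, {"translation": [0, 0, -0.9]}, {"translation": [0, 0, -0.97]}]'

```text
validation failed for argument at $.co...
```

send_rows --commands '[{"translation": [0, 0, 0]}, {"translation": [0, 0, 0]}, {"translation": [0, 0, 0]}, {"translation": [0, 0, 0]}, {"translation": [0, 0, 0]}, {"translation": [0, 0, 0]}, {"translation": [0, 0, 0]}, {"translation": [0, 0, 0]}, {"translation": [0, 0, 0]}, {"translation": [0, 0, 0]}]' --grip 1

```text
validation failed for argument at $.co...
```

Twist has to be included in every row.

send_rows --commands '[{"translation": [0, 0, -0.1], "twist": [0, 0, 0]}, {"translation": [0, 0, -0.2], "twist": [0, 0, 0]}, {"translation": [0, 0, -0.3], "twist": [0, 0, 0]}, {"translation": [0, 0, -0.4], "twist": [0, 0, 0]}, {"translation": [0, 0, -0.5], "twist": [0, 0, 0]}, {"translation": [0, 0, -0.6], "twist": [0, 0, 0]}, {"translation": [0, 0, -0.7], "twist": [0, 0, 0]}, {"translation": [0, 0, -0.8], "twist": [0, 0, 0]}, {"translation": [0, 0, -0.9], "twist": [0, 0, 0]}, {"translation": [0, 0, -0.97], "twist": [0, 0, 0]}]'

```text
t: 7.1
ee_pos: [592.0, 62.8, 252.6]
orientation: [-2.371, -2.06, 0.001]
ft_force: [-0.6, 0.5, -0.8]
width: 87.6
```

send_rows --commands '[{"translation": [0, 0, 0], "twist": [0, 0, 0]}, {"translation": [0, 0, 0], "twist": [0, 0, 0]}, {"translation": [0, 0, 0], "twist": [0, 0, 0]}, {"translation": [0, 0, 0], "twist": [0, 0, 0]}, {"translation": [0, 0, 0], "twist": [0, 0, 0]}, {"translation": [0, 0, 0], "twist": [0, 0, 0]}, {"translation": [0, 0, 0], "twist": [0, 0, 0]}, {"translation": [0, 0, 0], "twist": [0, 0, 0]}, {"translation": [0, 0, 0], "twist": [0, 0, 0]}, {"translation": [0, 0, 0], "twist": [0, 0, 0]}]' --grip 1

```text
t: 8.1
ee_pos: [592.3, 62.8, 254.0]
orientation: [2.371, 2.06, 0.001]
ft_force: [0.5, 0.5, 3.5]
width: 43.4
```

send_rows --commands '[{"translation": [0, 0, 0.1], "twist": [0, 0, 0]}, {"translation": [0, 0, 0.2], "twist": [0, 0, 0]}, {"translation": [0, 0, 0.3], "twist": [0, 0, 0]}, {"translation": [0, 0.03, 0.38], "twist": [0, 0, 0]}, {"translation": [-0.03, 0.1, 0.4], "twist": [0, 0, 0]}, {"translation": [-0.08, 0.18, 0.4], "twist": [0, 0, 0]}, {"translation": [-0.13, 0.26, 0.4], "twist": [0, 0, 0]}, {"translation": [-0.18, 0.34, 0.4], "twist": [0, 0, 0]}, {"translation": [-0.24, 0.42, 0.4], "twist": [0, 0, 0]}, {"translation": [-0.3, 0.5, 0.4], "twist": [0, 0, 0]}]'

```text
t: 9.1
ee_pos: [561.4, 113.6, 293.4]
orientation: [-2.371, -2.061, 0.001]
ft_force: [0.6, -0.0, -2.5]
width: 43.6
```

send_rows --commands '[{"translation": [-0.09, 0.09, 0], "twist": [0, 0, 0]}, {"translation": [-0.18, 0.18, 0], "twist": [0, 0, 0]}, {"translation": [-0.27, 0.27, 0], "twist": [0, 0, 0]}, {"translation": [-0.36, 0.36, 0], "twist": [0, 0, 0]}, {"translation": [-0.45, 0.45, 0], "twist": [0, 0, 0]}, {"translation": [-0.54, 0.54, 0], "twist": [0, 0, 0]}, {"translation": [-0.63, 0.63, 0], "twist": [0, 0, 0]}, {"translation": [-0.72, 0.72, 0], "twist": [0, 0, 0]}, {"translation": [-0.81, 0.81, 0], "twist": [0, 0, 0]}, {"translation": [-0.9, 0.9, 0], "twist": [0, 0, 0]}]'

```text
t: 10.1
ee_pos: [471.4, 203.5, 293.7]
orientation: [-2.371, -2.061, -0.0]
ft_force: [-0.2, 0.1, -1.4]
width: 43.4
```

send_rows --commands '[{"translation": [0, 0.09, 0], "twist": [0, 0, 0]}, {"translation": [0, 0.18, 0], "twist": [0, 0, 0]}, {"translation": [0, 0.25, -0.08], "twist": [0, 0, 0]}, {"translation": [0, 0.27, -0.16], "twist": [0, 0, 0]}, {"translation": [0, 0.27, -0.24], "twist": [0, 0, 0]}, {"translation": [0, 0.27, -0.32], "twist": [0, 0, 0]}, {"translation": [0, 0.27, -0.4], "twist": [0, 0, 0]}, {"translation": [0, 0.27, -0.46], "twist": [0, 0, 0]}, {"translation": [0, 0.27, -0.49], "twist": [0, 0, 0]}, {"translation": [0, 0.27, -0.512], "twist": [0, 0, 0]}]'

```text
t: 11.1
ee_pos: [472.2, 229.6, 242.1]
orientation: [-2.372, -2.06, 0.0]
ft_force: [-0.3, -0.1, -0.4]
width: 43.2
```

send_rows --commands '[{"translation": [0, 0, 0], "twist": [0, 0, 0]}, {"translation": [0, 0, 0], "twist": [0, 0, 0]}, {"translation": [0, 0, 0], "twist": [0, 0, 0]}, {"translation": [0, 0, 0], "twist": [0, 0, 0]}, {"translation": [0, 0, 0], "twist": [0, 0, 0]}, {"translation": [0, 0, 0], "twist": [0, 0, 0]}, {"translation": [0, 0, 0.1], "twist": [0, 0, 0]}, {"translation": [0, 0, 0.2], "twist": [0, 0, 0]}, {"translation": [0, 0, 0.35], "twist": [0, 0, 0]}, {"translation": [0, 0, 0.5], "twist": [0, 0, 0]}]' --grip -1

```text
t: 12.1
ee_pos: [472.2, 229.8, 293.8]
orientation: [2.371, 2.06, 0.001]
ft_force: [-1.1, 0.5, 0.5]
width: 88.1
```

send_rows --commands '[{"translation": [0, 0, 0.15], "twist": [0, 0, 0]}, {"translation": [0, 0, 0.3], "twist": [0, 0, 0]}, {"translation": [0, 0, 0.45], "twist": [0, 0, 0]}, {"translation": [0, -0.05, 0.5], "twist": [0, 0, 0]}, {"translation": [0, -0.2, 0.5], "twist": [0, 0, 0]}, {"translation": [0, -0.35, 0.5], "twist": [0, 0, 0]}, {"translation": [0, -0.5, 0.5], "twist": [0, 0, 0]}, {"translation": [0, -0.65, 0.5], "twist": [0, 0, 0]}, {"translation": [0, -0.8, 0.5], "twist": [0, 0, 0]}, {"translation": [0, -0.95, 0.5], "twist": [0, 0, 0]}]' --grip 1

```text
t: 13.1
ee_pos: [472.1, 133.2, 342.2]
orientation: [-2.372, -2.06, 0.001]
ft_force: [0.2, -1.5, 0.0]
width: 11.7
```

```bash
python3 - <<'E'
from h import *
s=shot('scene','s1'); t=shot('top','t1')
a=t['img'][150:290,190:360]; cv2.imwrite('pics/c2.png',cv2.resize(np.hstack([a,s['img'][150:290,170:370]]),None,fx=2.1,fy=2.1,interpolation=cv2.INTER_CUBIC)[:,:,::-1])
E
```

```text
(no output)
```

View pics/c2.png

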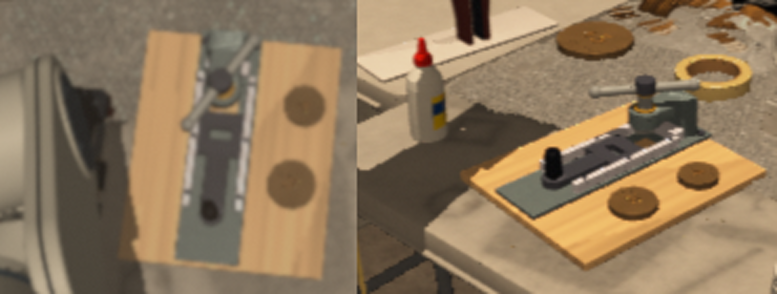

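In the picture the bottle stands upright on the bare table to the left of the board, and the rest is undisturbed. Next I go behind the crank's grip with the fingers closed.

send_rows --commands '[{"translation": [-0.03, -0.1, -0.02], "twist": [0, 0, 0]}, {"translation": [-0.07, -0.2, -0.04], "twist": [0, 0, 0]}, {"translation": [-0.1, -0.3, -0.06], "twist": [0, 0, 0]}, {"translation": [-0.13, -0.4, -0.09], "twist": [0, 0, 0]}, {"translation": [-0.17, -0.5, -0.11], "twist": [0, 0, 0]}, {"translation": [-0.2, -0.6, -0.13], "twist": [0, 0, 0]}, {"translation": [-0.24, -0.7, -0.16], "twist": [0, 0, 0]}, {"translation": [-0.27, -0.8, -0.18], "twist": [0, 0, 0]}, {"translation": [-0.3, -0.9, -0.2], "twist": [0, 0, 0]}, {"translation": [-0.335, -1.0, -0.225], "twist": [0, 0, 0]}]'

```text
t: 14.2
ee_pos: [438.4, 33.9, 319.9]
orientation: [2.371, 2.06, 0.0]
ft_force: [-0.5, 0.4, 0.4]
width: -0.0
```

send_rows --commands '[{"translation": [0, -0.1, -0.1], "twist": [0, 0, 0]}, {"translation": [0, -0.125, -0.2], "twist": [0, 0, 0]}, {"translation": [0, -0.125, -0.3], "twist": [0, 0, 0]}, {"translation": [0, -0.125, -0.4], "twist": [0, 0, 0]}, {"translation": [0, -0.125, -0.5], "twist": [0, 0, 0]}, {"translation": [0, -0.125, -0.6], "twist": [0, 0, 0]}, {"translation": [0, -0.125, -0.7], "twist": [0, 0, 0]}, {"translation": [0, -0.125, -0.8], "twist": [0, 0, 0]}, {"translation": [0, -0.125, -0.9], "twist": [0, 0, 0]}, {"translation": [0, -0.125, -1.0], "twist": [0, 0, 0]}]'

```text
t: 15.2
ee_pos: [438.7, 22.3, 219.1]
orientation: [2.371, 2.061, 0.0]
ft_force: [-0.1, -0.1, -0.0]
width: 0.7
```

send_rows --commands '[{"translation": [0.05, -0.007, 0], "twist": [0, 0, 0]}, {"translation": [0.1, -0.014, 0], "twist": [0, 0, 0]}, {"translation": [0.15, -0.021, 0], "twist": [0, 0, 0]}, {"translation": [0.2, -0.028, 0], "twist": [0, 0, 0]}, {"translation": [0.25, -0.035, 0], "twist": [0, 0, 0]}, {"translation": [0.3, -0.042, 0], "twist": [0, 0, 0]}, {"translation": [0.35, -0.049, 0], "twist": [0, 0, 0]}, {"translation": [0.4, -0.056, 0], "twist": [0, 0, 0]}, {"translation": [0.45, -0.063, 0], "twist": [0, 0, 0]}, {"translation": [0.495, -0.07, 0], "twist": [0, 0, 0]}]'

```text
t: 16.2
ee_pos: [488.3, 15.2, 220.0]
orientation: [-2.371, -2.06, 0.001]
ft_force: [-5.5, 0.7, 3.4]
width: 0.3
```

send_rows --commands '[{"translation": [0.006, -0.001, 0], "twist": [0, 0, 0]}, {"translation": [0.012, -0.002, 0], "twist": [0, 0, 0]}, {"translation": [0.018, -0.003, 0], "twist": [0, 0, 0]}, {"translation": [0.024, -0.003, 0], "twist": [0, 0, 0]}, {"translation": [0.03, -0.004, 0], "twist": [0, 0, 0]}, {"translation": [0.036, -0.005, 0], "twist": [0, 0, 0]}, {"translation": [0.042, -0.006, 0], "twist": [0, 0, 0]}, {"translation": [0.048, -0.007, 0], "twist": [0, 0, 0]}, {"translation": [0.054, -0.008, 0], "twist": [0, 0, 0]}, {"translation": [0.06, -0.008, 0], "twist": [0, 0, 0]}]'

```text
t: 17.2
ee_pos: [494.2, 14.4, 219.9]
orientation: [2.371, 2.061, -0.0]
ft_force: [-3.8, 0.8, 2.5]
width: 0.8
```

send_rows --commands '[{"translation": [0.004, -0.0005, 0], "twist": [0, 0, 0]}, {"translation": [0.008, -0.001, 0], "twist": [0, 0, 0]}, {"translation": [0.012, -0.0015, 0], "twist": [0, 0, 0]}, {"translation": [0.016, -0.002, 0], "twist": [0, 0, 0]}, {"translation": [0.02, -0.003, 0], "twist": [0, 0, 0]}, {"translation": [0.022, -0.003, 0], "twist": [0, 0, 0]}, {"translation": [0.024, -0.003, 0], "twist": [0, 0, 0]}, {"translation": [0.026, -0.004, 0], "twist": [0, 0, 0]}, {"translation": [0.028, -0.004, 0], "twist": [0, 0, 0]}, {"translation": [0.03, -0.004, 0], "twist": [0, 0, 0]}]'

```text
t: 18.2
ee_pos: [497.2, 14.0, 220.0]
orientation: [2.371, 2.061, -0.0]
ft_force: [-2.9, 0.1, 0.6]
width: 0.3
```

send_rows --commands '[{"translation": [0.002, 0, 0], "twist": [0, 0, 0]}, {"translation": [0.004, -0.0005, 0], "twist": [0, 0, 0]}, {"translation": [0.006, -0.001, 0], "twist": [0, 0, 0]}, {"translation": [0.008, -0.001, 0], "twist": [0, 0, 0]}, {"translation": [0.01, -0.0015, 0], "twist": [0, 0, 0]}, {"translation": [0.012, -0.002, 0], "twist": [0, 0, 0]}, {"translation": [0.014, -0.002, 0], "twist": [0, 0, 0]}, {"translation": [0.016, -0.002, 0], "twist": [0, 0, 0]}, {"translation": [0.018, -0.003, 0], "twist": [0, 0, 0]}, {"translation": [0.02, -0.003, 0], "twist": [0, 0, 0]}]'

```text
t: 19.2
ee_pos: [499.1, 13.7, 220.0]
orientation: [-2.371, -2.061, 0.0]
ft_force: [-3.1, 0.6, 1.0]
width: 0.7
```

```bash
python3 - <<'E'
from h import *
s=shot('scene','s2')
cv2.imwrite('pics/c3.png',cv2.resize(s['img'][170:260,220:360],None,fx=5,fy=5,interpolation=cv2.INTER_CUBIC)[:,:,::-1])
d=load('s2')
import math
c,sn=math.cos(-.14),math.sin(-.14)
W=lambda x,y,z:np.array([607.5+c*x-sn*y,-1+sn*x+c*y,z])
print('knob top home px in crop',(proj(d,W(-90,0,63))-[219.5,169.5])*5)
for q in(W(-25,-25,28),W(-25,25,28)): print((proj(d,q)-[219.5,169.5])*5)
E
```

```text
knob top home px in crop [292.27449602 222.26902068]
[430.7298261  260.04104205]
[364.50053506 221.39791699]
```

View pics/c3.png

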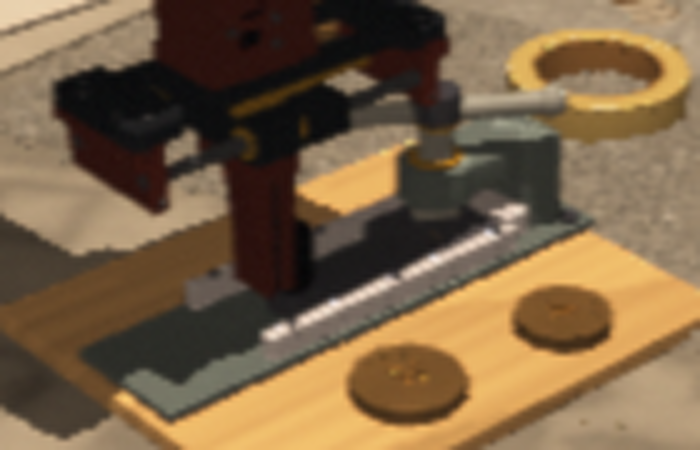

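The view shows the fingers behind the knob (at about (303,245)), close to the predicted home position. There is no end-stop force yet, so I keep pushing gently.

send_rows --commands '[{"translation": [0.002, 0, 0], "twist": [0, 0, 0]}, {"translation": [0.004, -0.0005, 0], "twist": [0, 0, 0]}, {"translation": [0.006, -0.001, 0], "twist": [0, 0, 0]}, {"translation": [0.008, -0.001, 0], "twist": [0, 0, 0]}, {"translation": [0.01, -0.0015, 0], "twist": [0, 0, 0]}, {"translation": [0.012, -0.002, 0], "twist": [0, 0, 0]}, {"translation": [0.014, -0.002, 0], "twist": [0, 0, 0]}, {"translation": [0.016, -0.002, 0], "twist": [0, 0, 0]}, {"translation": [0.018, -0.003, 0], "twist": [0, 0, 0]}, {"translation": [0.02, -0.003, 0], "twist": [0, 0, 0]}]'

```text
t: 20.25
ee_pos: [500.4, 13.6, 219.9]
orientation: [-2.37, -2.059, 0.003]
ft_force: [-7.0, 1.7, 7.2]
width: 0.3
```

send_rows --commands '[{"translation": [0.002, 0, 0], "twist": [0, 0, 0]}, {"translation": [0.004, -0.0005, 0], "twist": [0, 0, 0]}, {"translation": [0.006, -0.001, 0], "twist": [0, 0, 0]}, {"translation": [0.008, -0.001, 0], "twist": [0, 0, 0]}, {"translation": [0.01, -0.001, 0], "twist": [0, 0, 0]}, {"translation": [0.012, -0.002, 0], "twist": [0, 0, 0]}, {"translation": [0.015, -0.002, 0], "twist": [0, 0, 0]}, {"translation": [0.015, -0.002, 0], "twist": [0, 0, 0]}, {"translation": [0.015, -0.002, 0], "twist": [0, 0, 0]}, {"translation": [0.015, -0.002, 0], "twist": [0, 0, 0]}]'

```text
t: 21.25
ee_pos: [500.9, 13.5, 219.8]
orientation: [-2.369, -2.058, 0.006]
ft_force: [-10.6, 3.6, 10.2]
width: 0.8
```

It is against the end stop: the position has stalled and the force is climbing. I back off, lift and check.

send_rows --commands '[{"translation": [-0.05, 0.007, 0], "twist": [0, 0, 0]}, {"translation": [-0.1, 0.014, 0], "twist": [0, 0, 0]}, {"translation": [-0.16, 0.02, 0.03], "twist": [0, 0, 0]}, {"translation": [-0.2, 0.03, 0.13], "twist": [0, 0, 0]}, {"translation": [-0.2, 0.03, 0.26], "twist": [0, 0, 0]}, {"translation": [-0.2, 0.03, 0.39], "twist": [0, 0, 0]}, {"translation": [-0.2, 0.03, 0.52], "twist": [0, 0, 0]}, {"translation": [-0.2, 0.03, 0.65], "twist": [0, 0, 0]}, {"translation": [-0.2, 0.03, 0.75], "twist": [0, 0, 0]}, {"translation": [-0.2, 0.03, 0.8], "twist": [0, 0, 0]}]'

```text
t: 22.25
ee_pos: [483.0, 16.2, 301.4]
orientation: [2.37, 2.06, 0.002]
ft_force: [0.5, -1.0, -0.6]
width: 0.5
```

```bash
python3 - <<'E'
from h import *
s=shot('scene','s3');t=shot('top','t3')
A=cv2.resize(s['img'][170:260,220:360],None,fx=5,fy=5,interpolation=cv2.INTER_CUBIC)
cv2.imwrite('pics/c4.png',A[:,:,::-1])
import math
d=load('s3')
c,sn=math.cos(-.14),math.sin(-.14)
W=lambda x,y,z:np.array([607.5+c*x-sn*y,-1+sn*x+c*y,z])
for x in(-90,-93,-100): print(x,(proj(d,W(x,0,63))-[219.5,169.5])*5)
E
```

```text
-90 [292.27449602 222.26902068]
-93 [287.2615387 224.368212 ]
-100 [275.50088267 229.29302292]
```

View pics/c4.png

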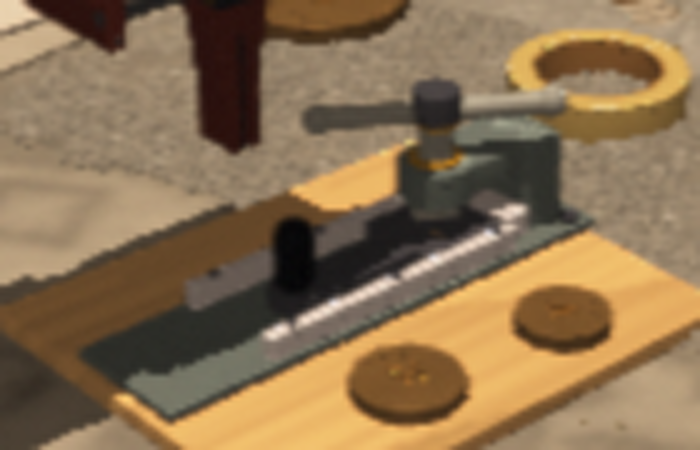

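The knob top is at (294,221) against a predicted home position of (292,222), so the crank is home. Next is the crossbar grasp.

send_rows --commands '[{"translation": [0.09, 0.009, 0], "twist": [0, 0, 0.1]}, {"translation": [0.19, 0.018, 0], "twist": [0, 0, 0.2]}, {"translation": [0.28, 0.027, 0], "twist": [0, 0, 0.3]}, {"translation": [0.37, 0.036, 0], "twist": [0, 0, 0.4]}, {"translation": [0.47, 0.045, 0], "twist": [0, 0, 0.5]}, {"translation": [0.56, 0.054, 0], "twist": [0, 0, 0.6]}, {"translation": [0.65, 0.063, 0], "twist": [0, 0, 0.7]}, {"translation": [0.75, 0.072, 0], "twist": [0, 0, 0.8]}, {"translation": [0.84, 0.081, 0], "twist": [0, 0, 0.9]}, {"translation": [0.93, 0.09, 0], "twist": [0, 0, 1.0]}]' --grip -1

```text
t: 23.35
ee_pos: [575.8, 25.3, 299.1]
orientation: [-1.784, -2.584, 0.001]
ft_force: [0.6, -0.4, -0.8]
width: 76.9
```

send_rows --commands '[{"translation": [0, 0, 0], "twist": [0, 0, 0.2]}, {"translation": [0, 0, 0], "twist": [0, 0, 0.4]}, {"translation": [0, 0, 0], "twist": [0, 0, 0.6]}, {"translation": [0, 0, 0], "twist": [0, 0, 0.8]}, {"translation": [0, 0, 0], "twist": [0, 0, 1.0]}, {"translation": [0, 0, -0.08], "twist": [0, 0, 1.0]}, {"translation": [0, 0, -0.16], "twist": [0, 0, 1.0]}, {"translation": [0, 0, -0.24], "twist": [0, 0, 1.0]}, {"translation": [0, 0, -0.33], "twist": [0, 0, 1.0]}, {"translation": [0, 0, -0.42], "twist": [0, 0, 1.0]}]'

```text
t: 24.35
ee_pos: [575.5, 25.3, 256.9]
orientation: [-1.094, -2.944, 0.0]
ft_force: [-0.8, 0.2, 0.4]
width: 87.9
```

send_rows --commands '[{"translation": [0, 0, 0], "twist": [0, 0, 0]}, {"translation": [0, 0, 0], "twist": [0, 0, 0]}, {"translation": [0, 0, 0], "twist": [0, 0, 0]}, {"translation": [0, 0, 0], "twist": [0, 0, 0]}, {"translation": [0, 0, 0], "twist": [0, 0, 0]}, {"translation": [0, 0, 0], "twist": [0, 0, 0]}, {"translation": [0, 0, 0], "twist": [0, 0, 0]}, {"translation": [0, 0, 0], "twist": [0, 0, 0]}, {"translation": [0, 0, 0], "twist": [0, 0, 0]}, {"translation": [0, 0, 0], "twist": [0, 0, 0]}]' --grip 1

```text
t: 25.35
ee_pos: [575.7, 25.4, 258.0]
orientation: [1.093, 2.945, 0.001]
ft_force: [2.6, 8.2, -0.9]
width: 11.5
```

The rod is gripped (width 11.5). I turn it about the spindle axis by about -1.0 rad.

send_rows --commands '[{"translation": [0.014, 0.016, 0], "twist": [0, 0, -0.1]}, {"translation": [0.029, 0.0315, 0], "twist": [0, 0, -0.2]}, {"translation": [0.0445, 0.046, 0], "twist": [0, 0, -0.3]}, {"translation": [0.061, 0.06, 0], "twist": [0, 0, -0.4]}, {"translation": [0.078, 0.073, 0], "twist": [0, 0, -0.5]}, {"translation": [0.0955, 0.085, 0], "twist": [0, 0, -0.6]}, {"translation": [0.114, 0.096, 0], "twist": [0, 0, -0.7]}, {"translation": [0.133, 0.106, 0], "twist": [0, 0, -0.8]}, {"translation": [0.152, 0.1155, 0], "twist": [0, 0, -0.9]}, {"translation": [0.172, 0.124, 0], "twist": [0, 0, -1.0]}]'

```text
t: 26.35
ee_pos: [592.8, 38.2, 258.0]
orientation: [-1.79, -2.581, -0.0]
ft_force: [-0.8, 2.2, 0.5]
width: 11.1
```

send_rows --commands '[{"translation": [0.02, 0.007, 0], "twist": [0, 0, -0.1]}, {"translation": [0.0405, 0.0135, 0], "twist": [0, 0, -0.2]}, {"translation": [0.0615, 0.0185, 0], "twist": [0, 0, -0.3]}, {"translation": [0.0825, 0.0225, 0], "twist": [0, 0, -0.4]}, {"translation": [0.1035, 0.0255, 0], "twist": [0, 0, -0.5]}, {"translation": [0.125, 0.0275, 0], "twist": [0, 0, -0.6]}, {"translation": [0.1465, 0.028, 0], "twist": [0, 0, -0.7]}, {"translation": [0.1675, 0.028, 0], "twist": [0, 0, -0.8]}, {"translation": [0.189, 0.0265, 0], "twist": [0, 0, -0.9]}, {"translation": [0.21, 0.024, 0], "twist": [0, 0, -1.0]}]'

```text
t: 27.35
ee_pos: [613.4, 40.7, 257.9]
orientation: [-2.372, -2.057, 0.001]
ft_force: [-2.7, 4.4, 2.1]
width: 11.2
```

send_rows --commands '[{"translation": [0, 0, 0], "twist": [0, 0, 0]}, {"translation": [0, 0, 0], "twist": [0, 0, 0]}, {"translation": [0, 0, 0], "twist": [0, 0, 0]}, {"translation": [0, 0, 0], "twist": [0, 0, 0]}, {"translation": [0, 0, 0.1], "twist": [0, 0, 0]}, {"translation": [0, 0, 0.2], "twist": [0, 0, 0]}, {"translation": [0, 0, 0.3], "twist": [0, 0, 0]}, {"translation": [0, 0, 0.4], "twist": [0, 0, 0]}, {"translation": [0, 0, 0.5], "twist": [0, 0, 0]}, {"translation": [0, 0, 0.6], "twist": [0, 0, 0]}]' --grip -1

```text
t: 28.35
ee_pos: [613.9, 40.0, 319.2]
orientation: [2.371, 2.06, 0.001]
ft_force: [-0.5, -1.0, 0.6]
width: 86.6
```

```bash
python3 - <<'E'
from h import *
s=shot('scene','s4')
A=cv2.resize(s['img'][165:255,220:360],None,fx=5,fy=5,interpolation=cv2.INTER_CUBIC)
cv2.imwrite('pics/c5.png',A[:,:,::-1])
import math
d=load('s4')
c,sn=math.cos(-.14),math.sin(-.14)
W=lambda x,y,z:np.array([607.8+c*x-sn*y,-1.2+sn*x+c*y,z])
for a in(-.05,0,.05): print(a,[((proj(d,W(-k*math.sin(a),k*math.cos(a),92))-[219.5,164.5])*5).round(1) for k in(58,-58)])
E
```

```text
-0.05 [array([364.3,  93.4]), array([513.7, 179.4])]
0 [array([359.8,  95. ]), array([518.3, 177.5])]
0.05 [array([355.5,  96.7]), array([522.6, 175.5])]
```

View pics/c5.png

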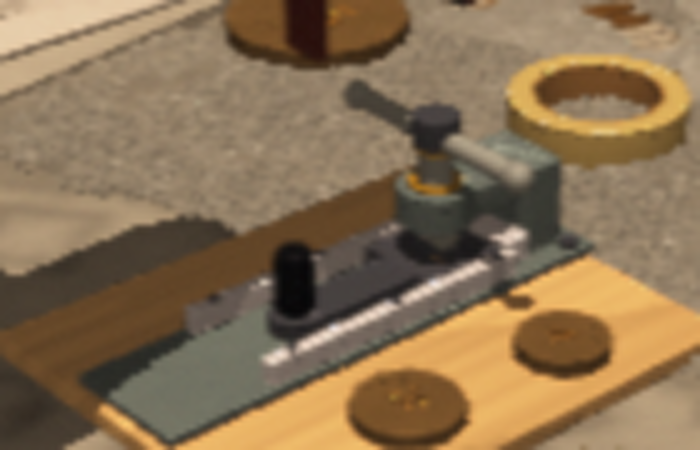

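The balls are at (358,95) and (522,177), which gives an angle of about 0.02 rad, within tolerance. I close the fingers and press the cap.

send_rows --commands '[{"translation": [-0.01, -0.06, 0], "twist": [0, 0, 0]}, {"translation": [-0.02, -0.12, 0], "twist": [0, 0, 0]}, {"translation": [-0.03, -0.18, 0], "twist": [0, 0, 0]}, {"translation": [-0.04, -0.24, 0], "twist": [0, 0, 0]}, {"translation": [-0.05, -0.3, 0], "twist": [0, 0, 0]}, {"translation": [-0.06, -0.36, 0], "twist": [0, 0, 0]}, {"translation": [-0.06, -0.412, 0], "twist": [0, 0, 0]}, {"translation": [-0.06, -0.412, 0], "twist": [0, 0, 0]}, {"translation": [-0.06, -0.412, -0.07], "twist": [0, 0, 0]}, {"translation": [-0.06, -0.412, -0.15], "twist": [0, 0, 0]}]' --grip 1

```text
t: 29.4
ee_pos: [607.9, -1.0, 302.6]
orientation: [2.371, 2.06, 0.001]
ft_force: [-0.2, 0.5, -0.1]
width: 11.5
```

send_rows --commands '[{"translation": [0, 0, -0.04], "twist": [0, 0, 0]}, {"translation": [0, 0, -0.08], "twist": [0, 0, 0]}, {"translation": [0, 0, -0.11], "twist": [0, 0, 0]}, {"translation": [0, 0, -0.13], "twist": [0, 0, 0]}, {"translation": [0, 0, -0.15], "twist": [0, 0, 0]}, {"translation": [0, 0, -0.17], "twist": [0, 0, 0]}, {"translation": [0, 0, -0.19], "twist": [0, 0, 0]}, {"translation": [0, 0, -0.21], "twist": [0, 0, 0]}, {"translation": [0, 0, -0.23], "twist": [0, 0, 0]}, {"translation": [0, 0, -0.24], "twist": [0, 0, 0]}]'

```text
t: 30.4
ee_pos: [607.9, -1.1, 278.9]
orientation: [2.371, 2.06, 0.0]
ft_force: [-0.4, 0.1, 2.5]
width: 0.3
```

send_rows --commands '[{"translation": [0, 0, -0.012], "twist": [0, 0, 0]}, {"translation": [0, 0, -0.024], "twist": [0, 0, 0]}, {"translation": [0, 0, -0.036], "twist": [0, 0, 0]}, {"translation": [0, 0, -0.048], "twist": [0, 0, 0]}, {"translation": [0, 0, -0.06], "twist": [0, 0, 0]}, {"translation": [0, 0, -0.07], "twist": [0, 0, 0]}, {"translation": [0, 0, -0.08], "twist": [0, 0, 0]}, {"translation": [0, 0, -0.088], "twist": [0, 0, 0]}, {"translation": [0, 0, -0.094], "twist": [0, 0, 0]}, {"translation": [0, 0, -0.1], "twist": [0, 0, 0]}]'

```text
t: 31.4
ee_pos: [607.9, -1.1, 269.3]
orientation: [2.371, 2.061, 0.0]
ft_force: [-1.3, 0.6, 9.6]
width: 0.3
```

send_rows --commands '[{"translation": [0, 0, -0.002], "twist": [0, 0, 0]}, {"translation": [0, 0, -0.004], "twist": [0, 0, 0]}, {"translation": [0, 0, -0.006], "twist": [0, 0, 0]}, {"translation": [0, 0, -0.008], "twist": [0, 0, 0]}, {"translation": [0, 0, -0.008], "twist": [0, 0, 0]}, {"translation": [0, 0, -0.008], "twist": [0, 0, 0]}, {"translation": [0, 0, -0.008], "twist": [0, 0, 0]}, {"translation": [0, 0, -0.008], "twist": [0, 0, 0]}, {"translation": [0, 0, -0.008], "twist": [0, 0, 0]}, {"translation": [0, 0, -0.008], "twist": [0, 0, 0]}]'

```text
t: 32.4
ee_pos: [607.9, -1.1, 269.2]
orientation: [2.371, 2.06, 0.001]
ft_force: [-2.0, 0.3, 11.3]
width: 0.9
```

It is hard against the stop, with the tips at 87.2 mm. I lift straight off and check.

send_rows --commands '[{"translation": [0, 0, 0.03], "twist": [0, 0, 0]}, {"translation": [0, 0, 0.1], "twist": [0, 0, 0]}, {"translation": [0, 0, 0.2], "twist": [0, 0, 0]}, {"translation": [0, 0, 0.3], "twist": [0, 0, 0]}, {"translation": [0, 0, 0.4], "twist": [0, 0, 0]}, {"translation": [0, 0, 0.5], "twist": [0, 0, 0]}, {"translation": [0, 0, 0.6], "twist": [0, 0, 0]}, {"translation": [0, 0, 0.7], "twist": [0, 0, 0]}, {"translation": [0, 0, 0.8], "twist": [0, 0, 0]}, {"translation": [0, 0, 0.9], "twist": [0, 0, 0]}]'

```text
t: 33.4
ee_pos: [607.8, -1.2, 359.1]
orientation: [2.371, 2.061, 0.0]
ft_force: [0.5, 0.2, -1.2]
width: 0.9
```

```bash
python3 - <<'E'
from h import *
s=shot('scene','s5')
A=cv2.resize(s['img'][160:270,170:370],None,fx=3.9,fy=3.9,interpolation=cv2.INTER_CUBIC)
cv2.imwrite('pics/c6.png',A[:,:,::-1])
import math
d=load('s5')
c,sn=math.cos(-.14),math.sin(-.14)
W=lambda x,y,z:np.array([607.8+c*x-sn*y,-1.2+sn*x+c*y,z])
for n,p in(('capdown',W(0,0,87)),('capup',W(0,0,105)),('b1',W(0,58,74)),('b2',W(0,-58,74)),('knob',W(-90,0,63))): print(n,((proj(d,p)-[169.5,159.5])*3.9).round(1))
E
```

```text
capdown [535.4 131.8]
capup [535.6 106.1]
b1 [475.9 118.5]
b2 [598.6 184. ]
knob [423.6 212.3]
```

View pics/c6.png

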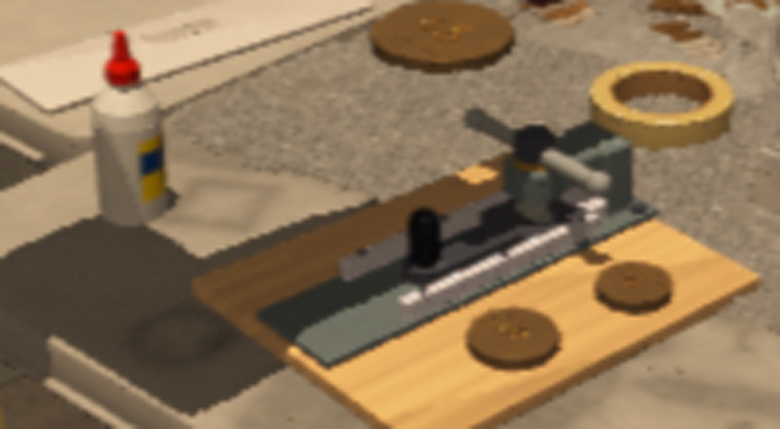

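The cap is at (535,132), which matches the fully-down prediction. The balls are at (473,118) and (600,182) and the knob is at (423,212), both as predicted. The bottle is standing and the medallions have not moved.

```bash
python3 -c "
from h import *
print(ctrl.close_job())"
```

```text
the job is handed in; nothing more can be done
None
```

The job is done and handed in at about 33.5 s of the 64 s allowed.

- **Bottle:** I moved it from beside the jig to the bare table at about (472, 230) mm. It was still standing upright in the last picture.
- **Crank:** I pushed it by its grip until the position stalled and the force rose to about 10 N at the end stop. Afterwards its grip lay within about 1 mm of the home position.
- **Spindle angle:** I gripped the crossbar and turned it about 1.0 rad. The picture then put it at about 0.02 rad, inside the 0.07 rad the blade needs.
- **Pressing:** I pressed the cap to its stop. The fingertips stopped at 87.2 mm at about 11 N, against 87 mm for fully down.

After I lifted the arm clear, the cap, crossbar and grip matched their predicted final positions. The medallions looked unmoved in that picture. The jar was not in the last crops, and no robot motion came near it. No final check failed or disagreed. One move call was refused because rows lacked a twist, and I re-sent it with no effect on the work.

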